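# Snap the cap onto the full battery tube

## Task

The clear tube with the yellow neck is full of used batteries: put the loose red snap cap on it and press it straight down until it clicks over the catches, then go on pressing until its rim sits fully home all round on the yellow flange. Finish while still holding the cap and pushing it down firmly; do not let go or ease off. Leave the can, the jar and the bottle where they stand.

Things in the scene. Friction and masses are not known exactly. Their poses are not given: they have to be found in the camera images.
- cap_grip (a point): Middle of the knob of the loose red snap cap, which stands on the bench open side down. The cap is round, 52 mm across and 24 mm high, with an upright round knob 26 mm across and 28 mm high on its flat top (52 mm high in all, about 35 g), alike all round. This point lies on the axis, 38 mm above the lower rim, 14 mm above the flat top, 14 mm below the knob's top; z up.
- cap: The same red cap; origin at the centre of its lower rim. Open below: the mouth is a lip 40 mm across inside and 4 mm high; above the lip the inside is 47 mm across up to 20 mm above the rim.
- full_tube: The full battery tube, upright and screwed to the bench: yellow foot 90 mm across, clear tube 44 mm across full of batteries, yellow flange and neck on top (135 mm high in all). Origin at the bench, on its axis. It stands to the left or to the right, the half-full tube on the other side.
- full_tube_seat: The yellow flange, 56 mm across, on which the cap's rim must come to sit; origin at the centre of its upper face, 118 mm above the bench. A cap set on the neck first stops on the catches, rim about 11 mm above the flange; a push of roughly 8 to 20 N drives it past them; the force drops when the rim is about 4 mm above (the click), then the rim meets the rigid flange.
- full_tube_neck: The yellow neck, 36 mm across, rising 17 mm from the flange and tapering to 28 mm over its last 5 mm; origin at its foot, on the tube's axis, level with the flange's face. Four spring catches (steel balls) stand out of it to 44 mm across, centred 8 mm above the flange.
- half_tube: The other tube, half full, of the same size and shape but with blue foot, flange and neck; fixed to the bench. Leave it open. Origin at the bench, on its axis.
- can_mid (a point): Drinks can, upright, 66 mm across, 115 mm high, bystander; point on its axis halfway up.
- jar_mid (a point): Glass jar with steel lid, upright, 70 mm across, 100 mm high, bystander; point on its axis halfway up.
- bottle_mid (a point): Clear plastic bottle with blue cap, upright, 64 mm across, 190 mm high, bystander; point on its axis halfway up.
Not all that is in view belongs to the job. What is shaped like the cap but grey is not meant.

How it is judged:
By the outcome, as a careful person would: the job done as asked, in the order asked, and still so for the second after the job is handed in, while the arm keeps its last pose, push and grip.
It also fails if it takes over 51 s, if anything falls off the work surface, if the arm or the gripper's body presses on something with over 40 N, if the wrist force passes 120 N, or if a joint passes its speed limit or range.

## Robot

A 7-joint arm with a two-finger parallel gripper is mounted at the origin on the work surface. World frame = base frame: x ahead of the robot, y to its left, z up, the work surface at z = 0. Lengths are in m, angles in degrees, forces in N, time in s.
With the tool pointing down it reaches from about 0.4 to 0.75 m from the base axis. Payload 19.5 kg.
Tool frame: the origin (TCP) lies at the very end of the fingers, on their centre line; the grasp point (between the pads) lies 19 mm behind it; z points along the fingers, x is the direction in which the jaws open and shut, and the axes are right-handed (so a half turn about z gives the same grasp; the last joint's range is limited). The gripper opens to 85 mm and grips with 20 to 120 N. Pads are 22 mm wide; open, the fingers measure 114 mm over their backs; the gripper's body (76 mm by 85 mm) begins 54 mm behind the grasp point. The pads swing forward as they close: fully open they stand 13 mm farther back than shut.
Start: joints at [62.298, 40.479, -1.581, 85.061, 1.261, 54.483, -4.326], TCP at [0.246, -0.52, 0.231] pointing down, gripper open.
Joint ranges: [-155.06, 155.06], [-18.47, 123.98], [-90, 86.84], [0, 140.48], [-83.41, 263.41], [0, 116], [-161.91, 161.91]. Speed limits (degrees/s): [108.29, 108.29, 147.25, 147.25, 172.46, 172.46, 172.46].

## Interface

Orientations are given as a 3x3 rotation matrix whose columns are the frame's x, y, z axes.
In Python, from rig import state, read_camera, close_job, recognise gives the robot as it stands.
- The arm moves only by the tool apply_moves, never from a script. Its argument "commands" is one flat list of numbers, 7 for each row, row after row: the shift along the tool's x, y, z scaled (see below), then the turn, a rotation vector about the tool's x, y, z scaled (see below), then the opening, from 0 (shut) to 1 (fully open). A call has 1 to 12 rows; each row shifts and turns the pose as measured when the row begins, along the tool's axes as they then stand; what a row does not reach is not made up. The controller multiplies each number of a shift by 20 mm and each number of a turn by 120 degrees. A row lasts 1/10 s, in which the tool goes at most 50 mm and 8.59 degrees, less where a joint would pass 70% of its speed; a pose out of reach is approached as far as the arm can. A call with a number of a shift or a turn outside -1 to 1 is refused whole. A call with a gripper value outside its range is refused whole. The fingers move at their own pace and stop on an object; the grip force is fixed at half the most. Time passes only in rows, so rows that do not move let the fingers close. It gives the time, the measured TCP pose, the force and the opening at its end, in the units of the state.
- state(): the state, without advancing time (a new reading comes with each control period).
- read_camera(name): name is "scene" or "top" or "wrist"; returns a dict with "frame" (400x640x3 uint8, blue, green, red), "fx", "fy", "cx", "cy" (pixels), "position" and "orientation" of the camera in the world. Camera axes: x right, y up, looking along -z (the intrinsics and any distortion apply to the point x, -y, -z); pixel columns grow to the right and rows downward; lengths in m; the calibration is good to about 2 mm. A picture is of the moment at which its call begins. There is no depth.
- close_job(): hands the job in, once; it reports no verdict.
Trained networks look in a picture, given as the dict that the camera call returned (one of the last four; its "shot" number tells which), for a name from the list of things; names that differ only in an ending like _2 or _b are one class to them, and where a whole thing is asked for, a point or a joint stands for the part that bears it (a point fixed in the world has none). Each returns a list of dicts, best first, with "confidence" (0 to 1); they miss things now and then, are a little off and sometimes report something else, mostly with a low value. They report only what shows in the picture. A call takes as long as a camera call. They do not tell look-alikes from the thing itself.
- recognise(picture, query): "uv" ([column, row] in pixels, amid what is visible of it).
The state is a dict: "time": time; "joints": joint angles; "dq": joint speeds; "joint_efforts": joint torques, N m; "position": TCP position; "tcp_rot": TCP orientation; "contact_force": force on the tool from outside, world axes, zero at the start; "moment": the same for the moment, N m; "gripper_width": finger opening in m.
Only numpy, scipy, OpenCV 4.12 (cv2) and the standard library are available. Lean on these libraries where they do the work, as an engineer would, in place of code of your own. Each camera call takes 0.05 s, during which the arm holds its last target.

## Working session

There is one attempt and no reset: what is moved stays moved. The work goes in short steps, Python scripts to look and compute and a tool call to move; the robot and the scene stay as the last step left them, time stands still between calls to the robot, and variables do not carry over. Pictures are saved under pics/ and viewed, and the job is handed in when it is done.

Besides the shell and the picture viewer there is one more tool, called after ">>>" as a command line: name --argument value ..., lists and objects as JSON in quotes. apply_moves: Moves the arm, as the interface text tells. Shifts and turns lie within -1 to 1; 1 stands for 20 mm of shift or 120 degrees of turn. Its arguments: {"type":"object","properties":{"commands":{"type":"array","items":{"type":"number","minimum":-1,"maximum":1}}},"required":["commands"]}

```bash
mkdir -p pics; ls
cat > h.py <<'E'
import numpy as np, cv2
from rig import state, read_camera, close_job, recognise
def show(p,n): cv2.imwrite('pics/'+n+'.png',p['frame'])
def ray(p,uv):
    R=np.array(p['orientation']);d=np.array([(uv[0]-p['cx'])/p['fx'],-(uv[1]-p['cy'])/p['fy'],-1.])
    d=R@d;return np.array(p['position']),d/np.linalg.norm(d)
def atz(p,uv,z):
    o,d=ray(p,uv);return o+d*(z-o[2])/d[2]
def proj(p,X):
    c=np.array(p['orientation']).T@(np.array(X)-np.array(p['position']))
    return np.array([p['cx']+p['fx']*c[0]/-c[2],p['cy']-p['fy']*c[1]/-c[2]])
E
python3 - <<'E'
from h import *
s=state();print(s['time'],s['position'],np.round(s['tcp_rot'],3),s['contact_force'],s['gripper_width'])
for n in ['scene','top']:
    p=read_camera(n);show(p,n+'0');print(n,[ (k,p[k]) for k in p if k!='frame'])
    for q in ['cap','cap_grip','full_tube','full_tube_seat','full_tube_neck','half_tube','can_mid','jar_mid','bottle_mid']:
        print(q,[(np.round(r['uv']).tolist(),round(r['confidence'],2)) for r in recognise(p,q)])
E
```

```text
pics
0.0 [ 0.24577191 -0.51954375  0.23085037] [[ 0.428 -0.904 -0.   ]
 [-0.904 -0.428  0.001]
 [-0.001 -0.    -1.   ]] [ 0.53213597  0.74089611 -0.41591073] 0.08525719503016246
scene [('fx', 482.82161529482306), ('fy', 482.82161529482306), ('cx', 321.2813746827982), ('cy', 204.07124126752868), ('position', array([0.99546576, 0.36643376, 1.00680334])), ('orientation', array([[-0.56629534, -0.68723628,  0.45498997],
       [ 0.82414435, -0.46560398,  0.32248879],
       [-0.00978086,  0.55760132,  0.83005127]])), ('shot', 1)]
cap [([396.0, 205.0], 0.88), ([357.0, 256.0], 0.87), ([370.0, 223.0], 0.6)]
cap_grip [([396.0, 198.0], 0.95), ([371.0, 227.0], 0.78), ([352.0, 256.0], 0.69), ([278.0, 262.0], 0.27)]
full_tube [([245.0, 225.0], 0.89)]
full_tube_seat [([244.0, 208.0], 0.58)]
full_tube_neck [([238.0, 202.0], 0.6)]
half_tube [([359.0, 320.0], 0.79), ([244.0, 223.0], 0.7)]
can_mid [([278.0, 260.0], 0.57)]
jar_mid [([448.0, 303.0], 0.69)]
bottle_mid [([201.0, 150.0], 0.82)]
top [('fx', 464.32181187334794), ('fy', 464.32181187334794), ('cx', 321.8672897306223), ('cy', 193.2295417202952), ('position', array([4.27689372e-01, 9.50082499e-04, 1.13088052e+00])), ('orientation', array([[ 0.02664005,  0.99557261, -0.09014143],
       [-0.99959598,  0.02563641, -0.01227386],
       [-0.00990862,  0.09043199,  0.99585334]])), ('shot', 2)]
cap [([269.0, 270.0], 0.88), ([276.0, 188.0], 0.86), ([278.0, 229.0], 0.82)]
cap_grip [([272.0, 190.0], 0.93), ([279.0, 226.0], 0.88), ([272.0, 269.0], 0.59)]
full_tube []
full_tube_seat [([379.0, 154.0], 0.53)]
full_tube_neck [([386.0, 151.0], 0.62)]
half_tube [([243.0, 136.0], 0.76)]
can_mid [([324.0, 134.0], 0.82)]
jar_mid [([182.0, 188.0], 0.95)]
bottle_mid [([476.0, 196.0], 0.65)]
```

View pics/scene0.png

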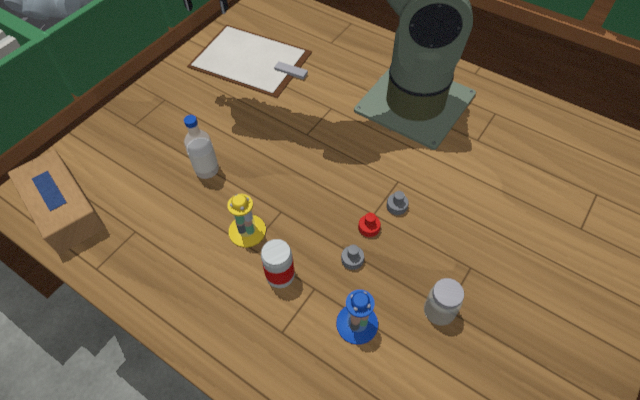

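View pics/top0.png

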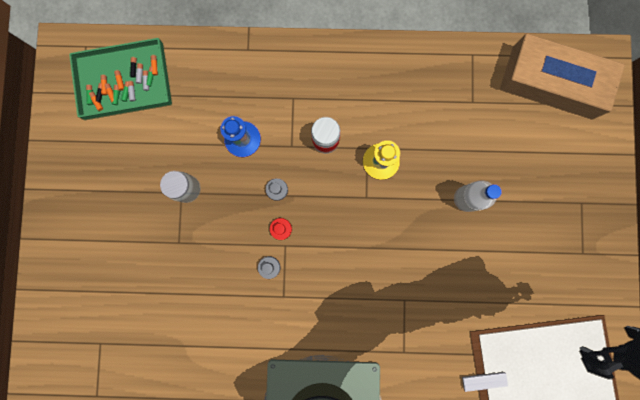

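Run:
```python
import cv2
a=cv2.imread('pics/top0.png')[90:310,130:420];cv2.imwrite('pics/top0c.png',cv2.resize(a,None,fx=2.7,fy=2.7,interpolation=2))
a=cv2.imread('pics/scene0.png')[170:300,210:430];cv2.imwrite('pics/scene0c.png',cv2.resize(a,None,fx=3.5,fy=3.5,interpolation=2))
```

```text
(no output)
```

View pics/top0c.png

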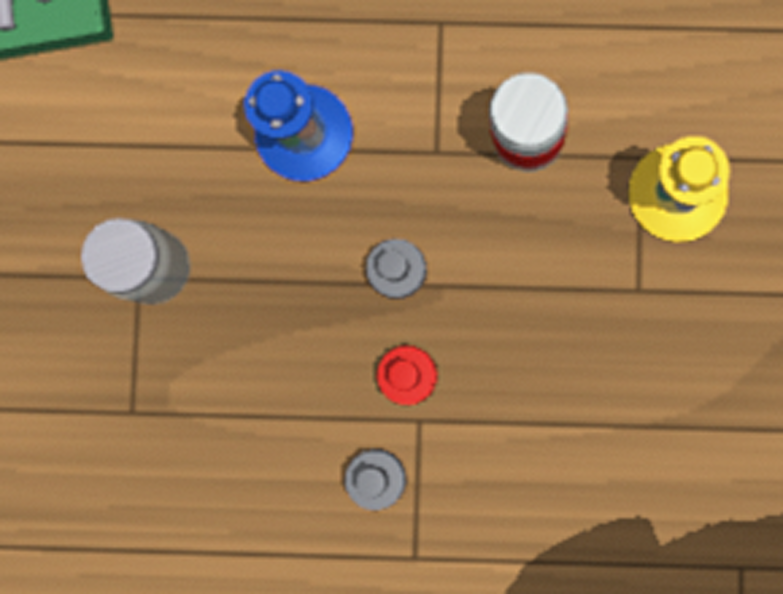

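View pics/scene0c.png

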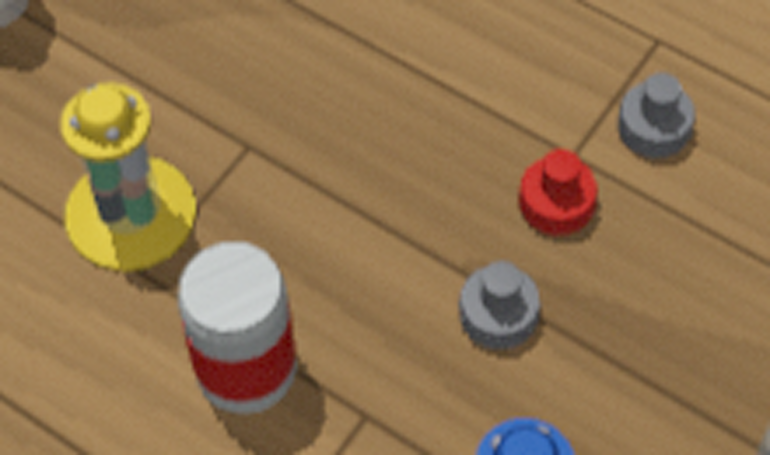

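Cap-shaped candidates in the top view are grey (276,188), red (280,228) and grey (269,268). Red fits the description, and the enlarged crops confirm it. The full tube is the yellow one at about (383,158), with its neck at (387,152), standing right of the can. Next I'll fit models to the colour masks.

```bash
cat >> h.py <<'E'
from scipy.optimize import minimize
S=4
def hull(img,p,xy,rz,val,roi):
    a=np.linspace(0,2*np.pi,60);P=[]
    for r,z in rz:
        for t in a:
            P.append((proj(p,[xy[0]+r*np.cos(t),xy[1]+r*np.sin(t),z])-roi[:2]+0.5)*S)
    h=cv2.convexHull(np.array(P,np.float32)).astype(np.int32)
    cv2.fillConvexPoly(img,h,val)
def capm(img,p,xy,roi,z0=0):
    hull(img,p,xy,[(.026,z0),(.026,z0+.024)],255,roi);hull(img,p,xy,[(.013,z0+.024),(.013,z0+.052)],255,roi)
def tubem(img,p,xy,roi):
    hull(img,p,xy,[(.045,0),(.045,.006)],255,roi);hull(img,p,xy,[(.022,.006),(.022,.113)],0,roi)
    hull(img,p,xy,[(.028,.114),(.028,.118)],255,roi);hull(img,p,xy,[(.018,.118),(.018,.130),(.014,.135)],255,roi)
def fit(ps,kind,xy0,z0=0,win=60):
    data=[]
    for p in ps:
        u=proj(p,[*xy0,.06]).astype(int);roi=np.array([max(u[0]-win,0),max(u[1]-win,0)])
        f=p['frame'][roi[1]:u[1]+win,roi[0]:u[0]+win]
        b,g,r=[f[...,i].astype(int) for i in range(3)]
        m=((r>2.2*g)&(r>2.2*b)&(r>90)) if kind=='cap' else ((r>2.0*b)&(g>1.6*b)&(g>.72*r)&(g>60))
        data.append((p,roi,m.astype(float)))
    def cost(x):
        c=0
        for p,roi,m in data:
            img=np.zeros((m.shape[0]*S,m.shape[1]*S),np.uint8)
            (capm(img,p,x,roi,z0) if kind=='cap' else tubem(img,p,x,roi))
            c+=np.abs(cv2.resize(img,m.shape[::-1],interpolation=cv2.INTER_AREA)/255-m).sum()/max(m.sum(),1)
        return c
    best=min(((cost(np.array(xy0)+[i,j]),i,j) for i in np.arange(-.02,.021,.004) for j in np.arange(-.02,.021,.004)))
    x0=np.array(xy0)+best[1:]
    r=minimize(cost,x0,method='Nelder-Mead',options=dict(initial_simplex=[x0,x0+[.004,0],x0+[0,.004]],xatol=1e-4,fatol=1e-4))
    return r.x,r.fun
E
python3 - <<'E'
from h import *
t=read_camera('top');s=read_camera('scene')
xc=atz(t,(280,228),.05)[:2];xt=atz(t,(387,152),.135)[:2];print(xc,xt)
for ps in ([t],[s],[t,s]): print('cap',fit(ps,'cap',xc),'tube',fit(ps,'tube',xt))
for n,u,z in [('can',(326,132),.115),('jar',(176,185),.1),('bot',(493,191),.19),('g1',(276,188),.05),('g2',(269,268),.05)]: print(n,atz(t,u,z)[:2])
E
```

```text
[0.44191774 0.10937605] [ 0.61119834 -0.12556491]
cap (array([0.44110502, 0.11220994]), np.float64(0.05121466768525592)) tube (array([ 0.61318711, -0.12780783]), np.float64(0.17791741182915238))
cap (array([0.43598045, 0.10986097]), np.float64(0.08577368296716277)) tube (array([ 0.60938581, -0.12981122]), np.float64(0.17105267602303628))
cap (array([0.44022794, 0.11146484]), np.float64(0.2478675588526758)) tube (array([ 0.61098149, -0.12904937]), np.float64(0.41254961799984224))
can [0.65653068 0.00792647]
jar [0.53109358 0.34080484]
bot [ 0.52632927 -0.33433272]
g1 [0.5350565  0.12200241]
g2 [0.34928588 0.13155987]
```

Both cameras put the cap near (0.440, 0.111) and the tube near (0.611, -0.129), though they differ by a few mm. I'll move above the cap and refine with the wrist camera.

>>> apply_moves --commands '[-1,-0.91,0,0,0,0,1,-1,-0.91,0,0,0,0,1,-1,-0.91,0,0,0,0,1,-1,-0.91,0,0,0,0,1,-1,-0.91,0,0,0,0,1,-1,-0.91,0,0,0,0,1,-1,-0.91,0,0,0,0,1,-1,-0.91,0,0,0,0,1,-1,-0.91,0,0,0,0,1,-1,-0.91,0,0,0,0,1,-1,-0.91,0,0,0,0,1,-1,-0.91,0,0,0,0,1]'

```text
time: 2.3
position: [0.3427, -0.2006, 0.2311]
tcp_rot: [[0.423, -0.906, 0.002], [-0.906, -0.423, -0.002], [0.003, -0.001, -1.0]]
contact_force: [0.5, 0.1, -0.2]
gripper_width: 0.0854
```

>>> apply_moves --commands '[-1,-0.91,0,0,0,0,1,-1,-0.91,0,0,0,0,1,-1,-0.91,0,0,0,0,1,-1,-0.91,0,0,0,0,1,-1,-0.91,0,0,0,0,1,-1,-0.91,0,0,0,0,1,-1,-0.91,0,0,0,0,1,-1,-0.91,0,0,0,0,1,-1,-0.91,0,0,0,0,1,-1,-0.91,0,0,0,0,1,-1,-0.91,0,0,0,0,1,-1,-0.91,0,0,0,0,1]'

```text
time: 3.5
position: [0.4428, 0.1232, 0.2322]
tcp_rot: [[0.423, -0.906, 0.007], [-0.906, -0.423, -0.003], [0.005, -0.005, -1.0]]
contact_force: [-0.4, -0.4, -0.4]
gripper_width: 0.0856
```

Run:
```python
from h import *
w=read_camera('wrist');show(w,'w1');s=state();print(s['time'],s['position'],s['joints'],np.round(s['tcp_rot'],3).tolist());print([(k,w[k]) for k in w if k!='frame'])
print(proj(w,[.44,.111,.052]),recognise(w,'cap_grip'))
```

```text
3.55 [0.44369262 0.12755121 0.23198086] [-23.70938304  31.15629384   5.99831271 108.09138273  -4.53571613
  40.59388858 -79.89487092] [[0.427, -0.904, 0.007], [-0.904, -0.427, -0.0], [0.003, -0.006, -1.0]]
[('fx', 307.2726922869079), ('fy', 307.2726922869079), ('cx', 322.6447176362809), ('cy', 207.77705807557132), ('position', array([0.51869776, 0.15884581, 0.37448373])), ('orientation', array([[ 0.42247824,  0.85815655,  0.29168385],
       [-0.90636308,  0.39848818,  0.1404035 ],
       [ 0.00425561, -0.3236889 ,  0.946154  ]])), ('shot', 5)]
[330.67110248 191.45540225] [{'uv': [283.2, 238.1], 'confidence': 0.8}, {'uv': [332.5, 181.6], 'confidence': 0.64}, {'uv': [356.3, 102.3], 'confidence': 0.61}]
```

View pics/w1.png

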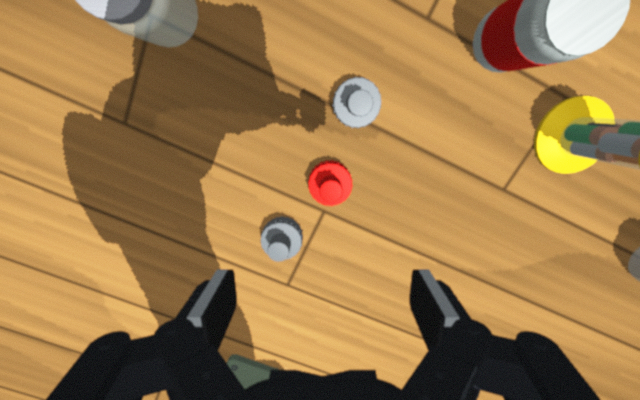

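The wrist view shows the red cap at about (330,183) between the two grey ones. The yellow tube is at the right.

Run:
```python
from h import *
w=read_camera('wrist');t=read_camera('top');s=read_camera('scene');st=state()
for ps in ([w],[t],[s],[w,t],[w,t,s]): print(fit(ps,'cap',[.44,.111]))
print(st['position'],np.round(st['tcp_rot'],4).tolist(),st['time'])
```

```text
(array([0.4402547, 0.1113033]), np.float64(0.049197405654471234))
(array([0.43738302, 0.10117793]), np.float64(0.9765882352941176))
(array([0.43596001, 0.10990805]), np.float64(0.09041447087309501))
(array([0.43970098, 0.1107958 ]), np.float64(1.038008614429169))
(array([0.43936579, 0.11074289]), np.float64(1.181717158868223))
[0.44243978 0.12143506 0.23207849] [[0.4225, -0.9063, 0.0062], [-0.9063, -0.4226, -0.003], [0.0054, -0.0044, -1.0]] 3.75
```

>>> apply_moves --commands '[0.4,0.3,0.5,-0.002,-0.0025,0,1,0,0,1,0,0,0,1,0,0,1,0,0,0,1,0,0,1,0,0,0,1,0,0,1,0,0,0,1,0,0,1,0,0,0,1,0,0,0.5,0,0,0,1,0,0,0,0,0,0,1]'

```text
time: 4.55
position: [0.4407, 0.1036, 0.1097]
tcp_rot: [[0.413, -0.911, 0.003], [-0.911, -0.413, -0.001], [0.002, -0.003, -1.0]]
contact_force: [0.8, -1.0, -0.5]
gripper_width: 0.0856
```

Run:
```python
from h import *
w=read_camera('wrist');show(w,'w2');st=state()
print(fit([w],'cap',[.44,.111],win=90))
print(st['position'],np.round(st['tcp_rot'],4).tolist(),st['time'])
```

```text
(array([0.44073904, 0.11114711]), np.float64(0.0516356964174801))
[0.44092692 0.10362774 0.11031631] [[0.4125, -0.911, 0.004], [-0.911, -0.4125, -0.0009], [0.0024, -0.0033, -1.0]] 4.6
```

View pics/w2.png

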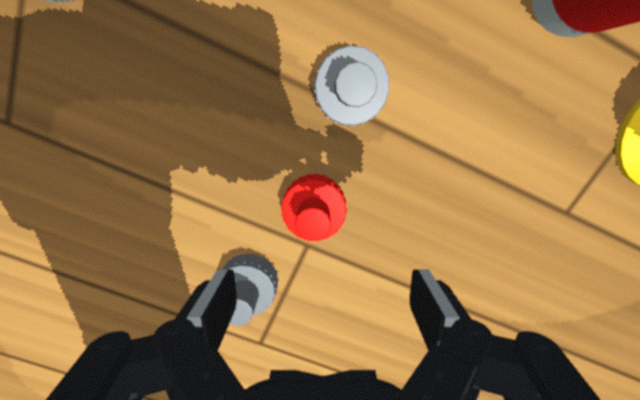

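>>> apply_moves --commands '[-0.34,-0.15,0,0,0,0,1,0,0,0.5,0,0,0,1,0,0,0.5,0,0,0,1,0,0,0.5,0,0,0,1,0,0,0.5,0,0,0,1,0,0,0,0,0,0,1]'

```text
time: 5.2
position: [0.4418, 0.1114, 0.0685]
tcp_rot: [[0.412, -0.911, 0.007], [-0.911, -0.412, -0.0], [0.003, -0.006, -1.0]]
contact_force: [-0.0, 0.5, -0.4]
gripper_width: 0.0852
```

Run:
```python
from h import *
w=read_camera('wrist');show(w,'w3');st=state()
print(fit([w],'cap',[.44,.111],win=110))
print(st['position'],np.round(st['tcp_rot'],4).tolist(),st['time'])
```

```text
(array([0.44056556, 0.11127501]), np.float64(0.050095080285635384))
[0.44190005 0.11141104 0.06907661] [[0.4118, -0.9112, 0.007], [-0.9113, -0.4118, -0.0], [0.0029, -0.0064, -1.0]] 5.25
```

View pics/w3.png

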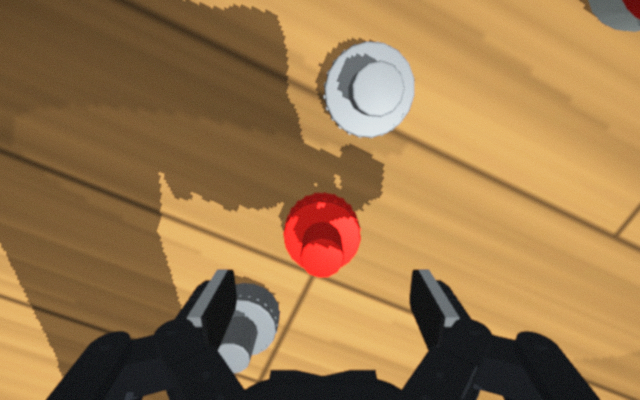

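>>> apply_moves --commands '[-0.03,0.06,0.3,-0.003,-0.0014,0,1,0,0.02,0.5,0,0,0,1,0,0.02,0.5,0,0,0,1,0,0,0.5,0,0,0,1,0,0,0.2,0,0,0,1,0,0,0,0,0,0,1]'

```text
time: 5.85
position: [0.4398, 0.111, 0.0255]
tcp_rot: [[0.412, -0.911, -0.0], [-0.911, -0.412, 0.0], [-0.0, 0.0, -1.0]]
contact_force: [0.7, 1.2, -0.2]
gripper_width: 0.0855
```

>>> apply_moves --commands '[0,0,-0.15,0,0,0,0.8,0,0,0,0,0,0,0.4,0,0,0,0,0,0,0,0,0,0,0,0,0,0,0,0,0,0,0,0,0,0,0,0,0,0,0,0,0,0,0,0,0,0,0]'

```text
time: 6.55
position: [0.4402, 0.1112, 0.03]
tcp_rot: [[0.412, -0.911, 0.001], [-0.911, -0.412, 0.001], [-0.0, -0.001, -1.0]]
contact_force: [0.9, 0.2, -0.3]
gripper_width: 0.0242
```

>>> apply_moves --commands '[0,0,0,0,0,0,0,0,0,0,0,0,0,0,0,0,-0.4,0,0,0,0,0,0,-0.4,0,0,0,0,0,0,0,0,0,0,0]'

```text
time: 7.05
position: [0.4402, 0.1111, 0.0474]
tcp_rot: [[0.412, -0.911, 0.001], [-0.911, -0.412, 0.001], [0.0, -0.001, -1.0]]
contact_force: [-0.3, 0.7, 1.0]
gripper_width: 0.024
```

Run:
```python
from h import *
w=read_camera('wrist');show(w,'w4');st=state()
print(st['position'],np.round(st['tcp_rot'],4).tolist(),st['time'],st['gripper_width'],st['contact_force'])
c=read_camera('scene');cv2.imwrite('pics/s4.png',cv2.resize(c['frame'][130:330,270:470],None,fx=3,fy=3))
```

```text
[0.44009332 0.11112122 0.04702468] [[0.4117, -0.9113, 0.0009], [-0.9113, -0.4117, 0.0005], [-0.0, -0.0011, -1.0]] 7.1 0.024370275837589852 [ 0.1820975  -0.75264517  0.41086695]
```

View pics/w4.png

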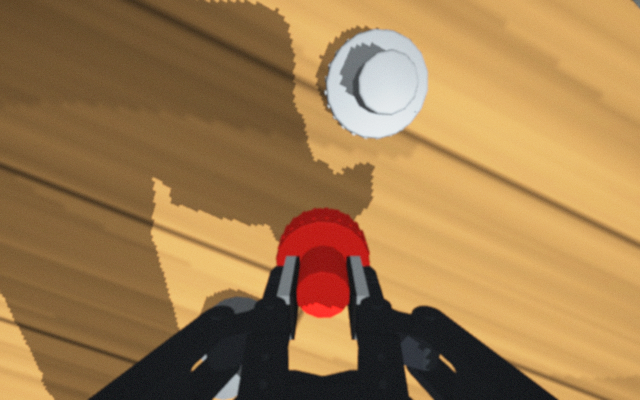

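View pics/s4.png

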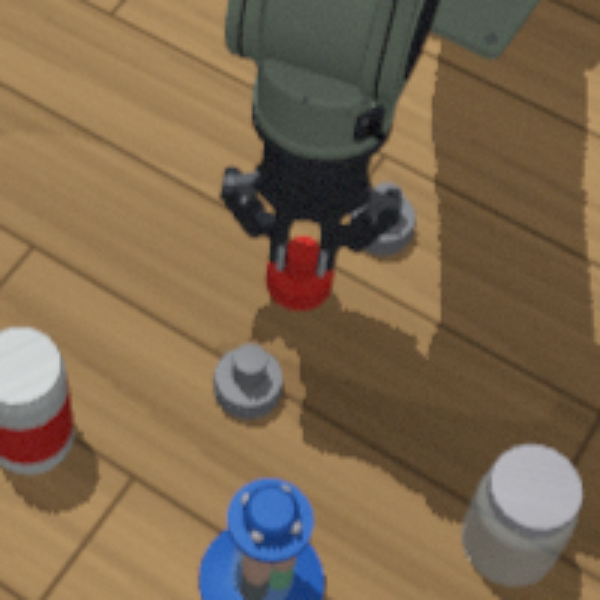

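The knob is gripped and the cap lifted cleanly. Now up, then across to a viewpoint beside the yellow tube.

>>> apply_moves --commands '[0,0,-1,0,0,0,0,0,0,-1,0,0,0,0,0,0,-1,0,0,0,0,0,0,-1,0,0,0,0,0,0,-1,0,0,0,0,0,0,-1,0,0,0,0,0,0,-1,0,0,0,0,0,0,-1,0,0,0,0,0,0,-0.5,0,0,0,0,0,0,0,0,0,0,0]'

```text
time: 8.15
position: [0.439, 0.1108, 0.222]
tcp_rot: [[0.412, -0.911, -0.002], [-0.911, -0.412, -0.0], [-0.001, 0.002, -1.0]]
contact_force: [1.1, 0.5, -0.9]
gripper_width: 0.024
```

>>> apply_moves --commands '[0.8,0.06,0,0,0,0,0,1,0.08,0,0,0,0,0,1,0.08,0,0,0,0,0,1,0.08,0,0,0,0,0,1,0.08,0,0,0,0,0,1,0.08,0,0,0,0,0,1,0.08,0,0,0,0,0,1,0.08,0,0,0,0,0,1,0.08,0,0,0,0,0,1,0.08,0,0,0,0,0,1,0.08,0,0,0,0,0,1,0.08,0,0,0,0,0]'

```text
time: 9.35
position: [0.519, -0.1178, 0.2112]
tcp_rot: [[0.417, -0.909, -0.014], [-0.909, -0.417, 0.002], [-0.008, 0.012, -1.0]]
contact_force: [-0.3, -0.2, -0.4]
gripper_width: 0.0243
```

>>> apply_moves --commands '[1,0.08,0,0,0,0,0,0.5,0.04,0,0,0,0,0,0,0,0,0,0,0,0,0,0,0,0,0,0,0]'

```text
time: 9.75
position: [0.5288, -0.1484, 0.2075]
tcp_rot: [[0.414, -0.91, -0.018], [-0.91, -0.414, 0.003], [-0.01, 0.015, -1.0]]
contact_force: [-0.1, 1.4, -1.1]
gripper_width: 0.0244
```

Run:
```python
from h import *
w=read_camera('wrist');show(w,'w5');st=state();s=read_camera('scene');show(s,'s5')
print(st['position'],np.round(st['tcp_rot'],4).tolist(),st['time'],st['gripper_width'],st['contact_force'])
print(fit([w],'tube',[.611,-.129],win=110),proj(w,[.611,-.129,.135]),proj(w,[.611,-.129,.118]))
for q in ['full_tube_neck','full_tube_seat']: print(recognise(w,q))
```

```text
[ 0.52877691 -0.14827287  0.20756945] [[0.4146, -0.9098, -0.0179], [-0.91, -0.4147, 0.0028], [-0.01, 0.0152, -0.9998]] 9.8 0.024009799313081486 [ 0.35715161 -0.39789085 -0.69675155]
(array([ 0.65898114, -0.15257318]), np.float64(0.7949661302947053)) [348.25031278 101.85968175] [346.63058027 101.40742058]
[{'uv': [349.4, 100.3], 'confidence': 0.69}]
[{'uv': [325.3, 86.4], 'confidence': 0.6}]
```

View pics/w5.png

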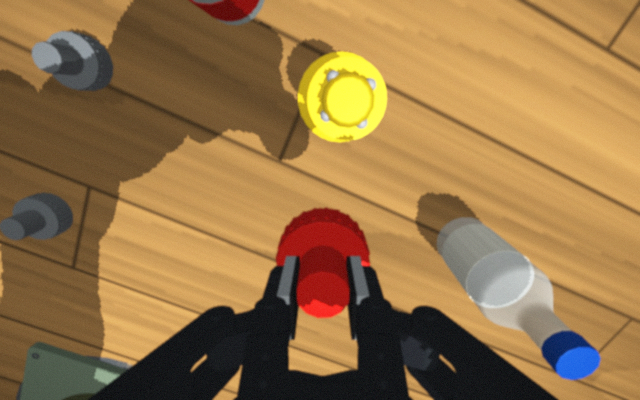

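The wrist view shows the yellow neck at about (349,99). Its four silver catches are at (333,76), (372,84), (362,124) and (325,117). I'll localise the tube by the catches and the outline.

Run:
```python
from h import *
w=read_camera('wrist');f=w['frame'];c=f[40:160,280:410]
cv2.imwrite('pics/w6.png',cv2.resize(c,None,fx=6,fy=6,interpolation=cv2.INTER_CUBIC)[:600])
hsv=cv2.cvtColor(f,cv2.COLOR_BGR2HSV)
m=((hsv[...,1]<110)&(hsv[...,2]>90)).astype(np.uint8)
roi=np.zeros_like(m);cv2.circle(roi,(348,100),36,1,-1);m&=roi
n,l,st,ce=cv2.connectedComponentsWithStats(m)
P=[ce[i] for i in range(1,n) if st[i,4]>=4];print([(np.round(a,1).tolist()) for a in P],st[1:,4])
for a in P: print(atz(w,a,.128)[:2])
y=((hsv[...,0]>24)&(hsv[...,0]<36)&(hsv[...,1]>180)).astype(np.uint8)
cs,_=cv2.findContours(y,cv2.RETR_EXTERNAL,cv2.CHAIN_APPROX_NONE);k=max(cs,key=cv2.contourArea);print(cv2.fitEllipse(k))
s=state();print(s['position'])
```

```text
[[331.7, 75.3], [371.5, 83.4], [324.1, 116.6], [362.5, 124.6]] [85 68 67 65]
[ 0.62178531 -0.11220133]
[ 0.62823469 -0.13839302]
[ 0.59583025 -0.11853483]
[ 0.60205782 -0.14500939]
((338.0374755859375, 93.53359985351562), (75.31936645507812, 85.00695037841797), 10.637423515319824)
[ 0.52905077 -0.14851851  0.20813639]
```

View pics/w6.png

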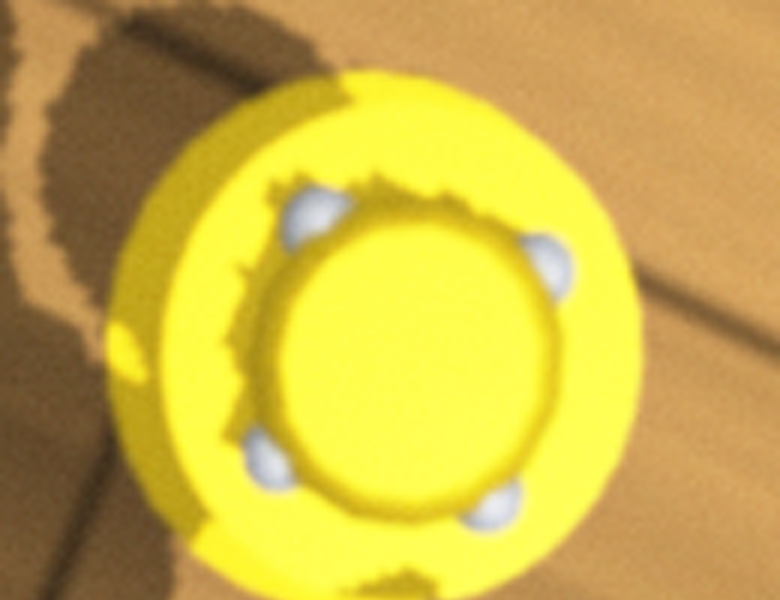

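>>> apply_moves --commands '[0,0,0,0.0072,0.0048,0,0,0.13,-0.7,0,0,0,0,0,0.13,-0.7,0,0,0,0,0,0.13,-0.7,0,0,0,0,0,0.13,-0.7,0,0,0,0,0,0.13,-0.7,0,0,0,0,0,0.1,-0.5,0,0,0,0,0,0,0,0,0,0,0,0,0,0,0,0,0,0,0]'

```text
time: 10.9
position: [0.6104, -0.1245, 0.2093]
tcp_rot: [[0.418, -0.908, 0.002], [-0.908, -0.418, -0.0], [0.001, -0.002, -1.0]]
contact_force: [-0.6, 0.3, -0.2]
gripper_width: 0.0238
```

>>> apply_moves --commands '[0.21,0.03,0,0,0,0,0,0,0,0.5,0,0,0,0,0,0,0.5,0,0,0,0,0,0,0.5,0,0,0,0,0,0,0,0,0,0,0,0,0,0,0,0,0,0]'

```text
time: 11.5
position: [0.61, -0.1296, 0.1762]
tcp_rot: [[0.417, -0.909, 0.001], [-0.909, -0.417, -0.0], [0.0, -0.001, -1.0]]
contact_force: [-0.6, 0.1, 0.2]
gripper_width: 0.0241
```

Run:
```python
from h import *
s=read_camera('scene');t=read_camera('top');w=read_camera('wrist');st=state();p=st['position'];print(p,np.round(st['tcp_rot'],4).tolist(),st['time'],st['contact_force'])
a=cv2.resize(s['frame'][150:260,190:310],None,fx=5,fy=5,interpolation=2)
cv2.imwrite('pics/s7.png',a);show(w,'w7')
for n,q in (('s',s),('t',t),('w',w)): 
    x,c=fit([q],'cap',p[:2],z0=p[2]-.030,win=110); print(n,x,c,x-p[:2])
print('tube',fit([s],'tube',[.611,-.129]))
```

```text
[ 0.61022462 -0.12951153  0.17667965] [[0.4176, -0.9086, 0.0017], [-0.9087, -0.4176, -0.0001], [0.0008, -0.0015, -1.0]] 11.65 [ 0.0271193  -0.40789805  0.06944244]
s [ 0.6069358  -0.13225241] 0.6649310704674026 [-0.00328883 -0.00274088]
t [0.53379249 0.02163301] 6.598550724637681 [-0.07643213  0.15114453]
w [ 0.60916236 -0.13022312] 0.3078071890553807 [-0.00106226 -0.0007116 ]
tube (array([ 0.60959178, -0.12961595]), np.float64(0.3450023912003826))
```

View pics/s7.png

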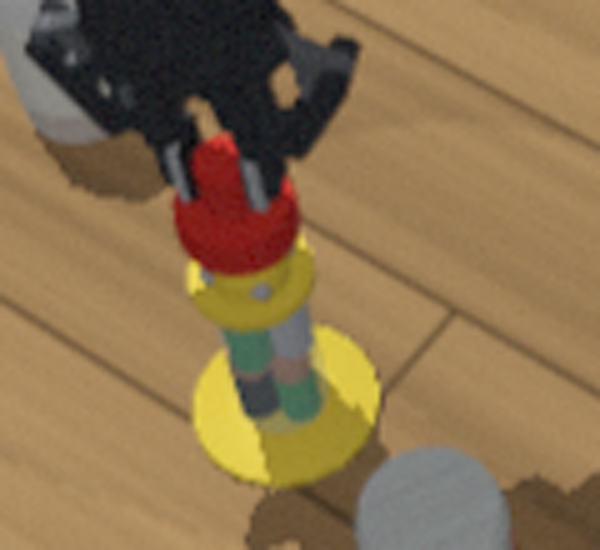

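View pics/w7.png

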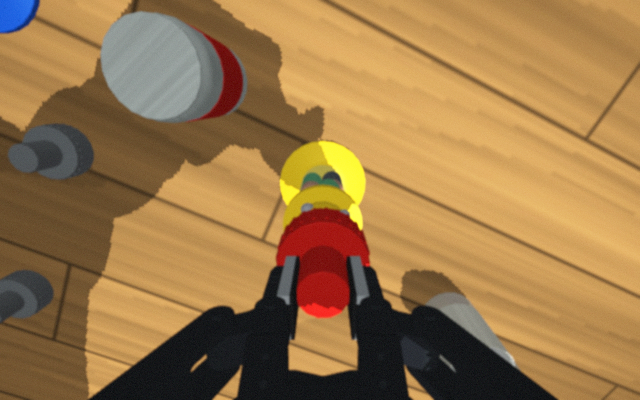

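Cap is above the neck and nearly concentric; scene and wrist agree to about 1.5 mm. I'll make a small correction and then a slow descent to the catches.

>>> apply_moves --commands '[-0.05,-0.06,0,0,0,0,0,0,0,0.3,0,0,0,0,0,0,0.3,0,0,0,0,0,0,0,0,0,0,0]'

```text
time: 12.05
position: [0.6112, -0.1278, 0.1642]
tcp_rot: [[0.418, -0.909, 0.003], [-0.909, -0.418, -0.0], [0.001, -0.002, -1.0]]
contact_force: [-0.3, 0.5, 0.8]
gripper_width: 0.0242
```

>>> apply_moves --commands '[0.02,0,0.15,-0.0013,-0.0006,0,0,0,0,0.15,0,0,0,0,0,0,0,0,0,0,0]'

```text
time: 12.35
position: [0.612, -0.1283, 0.1582]
tcp_rot: [[0.418, -0.909, 0.001], [-0.909, -0.418, -0.0], [0.001, -0.001, -1.0]]
contact_force: [-0.3, 1.0, 8.1]
gripper_width: 0.024
```

Contact came at the expected height: 8 N upward and almost nothing sideways. Pressing on.

>>> apply_moves --commands '[0,0,0.15,0,0,0,0,0,0,0.15,0,0,0,0]'

```text
time: 12.55
position: [0.6127, -0.1283, 0.1531]
tcp_rot: [[0.418, -0.909, 0.003], [-0.909, -0.418, -0.001], [0.002, -0.003, -1.0]]
contact_force: [-1.4, 1.5, 0.2]
gripper_width: 0.0241
```

```bash
python3 -c "
from h import *
s=state();print(s['time'],s['position'],s['contact_force'],s['moment'])"
```

```text
12.55 [ 0.61270419 -0.12832075  0.1531216 ] [-1.40006928  1.4887255   0.20807699] [0.25636101 0.43827691 0.01288057]
```

The force dropped to 0.2 N at TCP z 0.153, which is the click. Now seating the rim on the flange.

>>> apply_moves --commands '[0,0.03,0.1,-0.0013,-0.0006,0,0,0,0.02,0.12,0,0,0,0,0,0,0.12,0,0,0,0]'

```text
time: 12.85
position: [0.6122, -0.1286, 0.1475]
tcp_rot: [[0.418, -0.909, 0.002], [-0.909, -0.418, -0.0], [0.001, -0.001, -1.0]]
contact_force: [-20.2, 5.2, 66.0]
gripper_width: 0.0239
```

>>> apply_moves --commands '[0,0.02,0.06,0,0,0,0]'

```text
time: 12.95
position: [0.612, -0.1287, 0.1477]
tcp_rot: [[0.418, -0.909, 0.003], [-0.909, -0.418, -0.0], [0.001, -0.003, -1.0]]
contact_force: [-4.1, 3.5, 19.4]
gripper_width: 0.0243
```

>>> apply_moves --commands '[0,0.02,0.06,0,0,0,0]'

```text
time: 13.05
position: [0.612, -0.1286, 0.1477]
tcp_rot: [[0.418, -0.909, 0.004], [-0.909, -0.418, 0.0], [0.002, -0.004, -1.0]]
contact_force: [-3.0, 3.2, 17.0]
gripper_width: 0.024
```

Run:
```python
from h import *
s=read_camera('scene');w=read_camera('wrist');st=state()
print(st['time'],st['position'],np.round(st['tcp_rot'],4).tolist(),st['contact_force'],st['moment'],st['gripper_width'])
cv2.imwrite('pics/s8.png',cv2.resize(s['frame'][150:260,190:310],None,fx=5,fy=5,interpolation=2));cv2.imwrite('pics/w8.png',cv2.resize(w['frame'][120:340,220:430],None,fx=2.7,fy=2.7,interpolation=2))
```

```text
13.15 [ 0.61200548 -0.1286432   0.14770255] [[0.4178, -0.9085, 0.0045], [-0.9085, -0.4178, -0.0], [0.0019, -0.0041, -1.0]] [-4.83187636  2.60411582 20.85665462] [ 0.79934117  0.9851607  -0.02289005] 0.02408168759979493
```

View pics/s8.png

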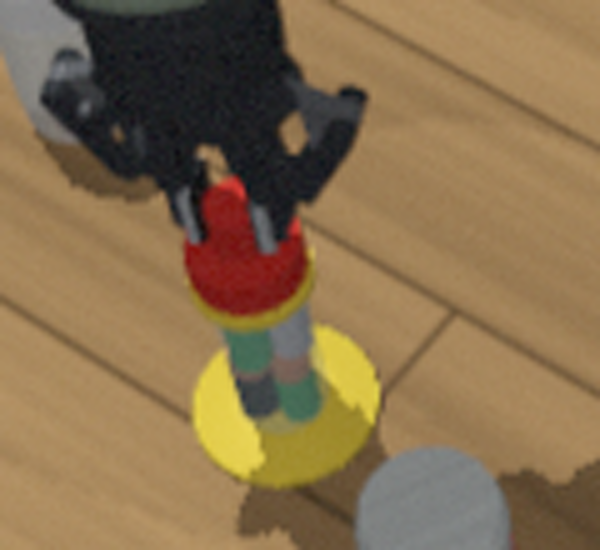

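View pics/w8.png

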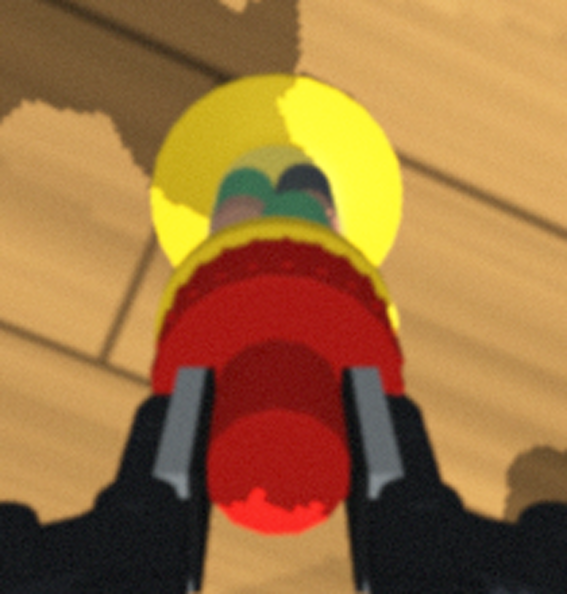

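Seated: the red rim lies on the yellow flange at (50,65) in the scene crop, and TCP z 0.1477 matches the expected 0.148. I'll straighten the 0.26° tilt and raise the push.

>>> apply_moves --commands '[0,0.01,0.1,-0.002,-0.0009,0,0,0,0.01,0.1,-0.002,-0.0009,0,0]'

```text
time: 13.35
position: [0.612, -0.1287, 0.1476]
tcp_rot: [[0.418, -0.909, -0.002], [-0.909, -0.418, -0.0], [-0.001, 0.002, -1.0]]
contact_force: [-11.6, 4.4, 37.8]
gripper_width: 0.0239
```

Run:
```python
from h import *
for i in range(3):
    s=read_camera('scene');st=state()
    print(st['time'],st['position'],np.round(st['tcp_rot'],4)[:,2],st['contact_force'],st['gripper_width'])
```

```text
13.4 [ 0.61204635 -0.12867364  0.14761906] [-2.e-03 -1.e-04 -1.e+00] [-11.86388568   4.68795994  36.38228503] 0.024219416232945528
13.45 [ 0.61204724 -0.12868454  0.14762289] [-1.7e-03 -1.0e-04 -1.0e+00] [-11.56461429   4.49734863  36.60817323] 0.023863125384453513
13.5 [ 0.61204216 -0.12868614  0.1476321 ] [-1.6e-03 -1.0e-04 -1.0e+00] [-12.55583937   3.58109961  34.95625103] 0.024077003715086354
```

The push is holding steady at about 35 N with 0.1° of tilt. Last look at the bystanders, then hand in.

Run:
```python
from h import *
s=read_camera('scene');show(s,'s9')
for q in ['can_mid','jar_mid','bottle_mid']: print(q,[(np.round(r['uv']).tolist(),round(r['confidence'],2)) for r in recognise(s,q)][:2])
st=state();print(st['contact_force'],st['position']);print(close_job())
```

```text
can_mid [([276.0, 264.0], 0.82), ([247.0, 232.0], 0.72)]
jar_mid [([449.0, 304.0], 0.8)]
bottle_mid [([194.0, 149.0], 0.72), ([247.0, 229.0], 0.51)]
[-11.44279029   4.64433835  35.09859225] [ 0.61202705 -0.12868812  0.14761146]
the job is handed in; nothing more can be done
None
```

View pics/s9.png

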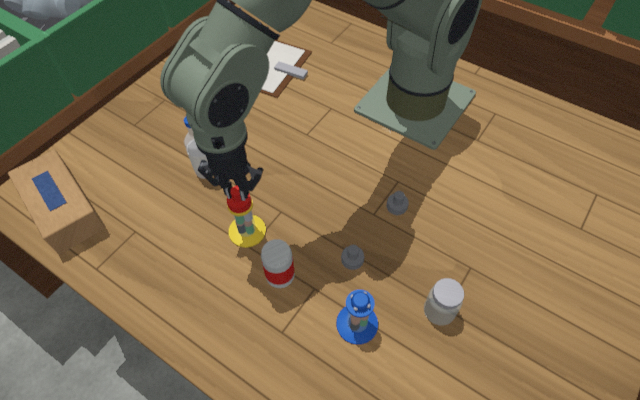

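The red cap is on the yellow-necked tube, clicked over the catches and seated on the flange. I handed the job in at about 13.6 s, still gripping the cap and pushing it down.

- **Pressing:** the cap met the catches at about 8 N with almost no sideways force. The force then fell to 0.2 N at the click, and the rim met the flange at the expected height (TCP z 0.1476 m against 0.148 m).
- **Last readings:** steady downward push of about 35 N, tilt about 0.1°, and grip unchanged at 24 mm.
- **Bystanders:** the can, jar and bottle stand where they were. The networks' pixel positions moved by up to 7 px (bottle, partly hidden behind the arm), and the picture shows no shift. The grey caps and the blue tube were not touched.

**Not clean or in disagreement:**
- Seating briefly reached 66 N down and 20 N sideways, under the 120 N limit; about 12 N of side force remained at the end.
- The finger opening read 24 mm on the 26 mm knob.
- The scene camera put the cap 1–5 mm away from the other cameras' estimates. I relied on the wrist camera.
- The colour fit of the tube failed in the wrist view. I located the tube from its four catches instead.

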